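Open the gas scavenging filter and discard the spent cartridge

TASK

The anaesthesia filter is spent: squeeze together the two blue snap tabs on the white filter housing's grey cover, lift the cover off and lay it on the free bench, tabs up. Then take out the cartridge by its green rib and lay it flat in the plain steel discard tray. Set both parts down rather than dropping them, and leave the petri dish, marker pen and tape roll alone.

Things in the scene. Friction and masses are not known exactly. Their poses are not given: they have to be found in the camera images.
- housing: White filter housing, fixed: open-topped box 126 mm (y) x 74 mm (x), rim 62 mm up, foot 134 x 80 mm; walls 4 mm, inside 118 x 66 mm, floor 4 mm up. A window in each end wall, top edge 6 mm below the rim, holds one barb of the cover by 3 mm. Origin: centre of its underside, z up. It stands left or right of the tray; the bench right of both (x 0.42 to 0.60, y -0.26 to -0.14) is clear for the cover.
- cover_grip (a point): Point half-way between the cover's two blue tabs, 11 mm above its grey top and 11 mm below the tabs' tops; 81 mm above the bench while fitted, 33 mm when the cover stands on the bench. y runs from tab to tab, z up. Tabs 22 mm wide (x), 8 mm thick, 22 mm high; their outer faces are 50 mm apart (y) at rest, 34 mm fully squeezed. The cover lifts straight up while both tabs are kept squeezed.
- cover: Grey clip-on cover, 126 mm (y) x 74 mm (x), 44 mm tall: a skirt 14 mm deep (fits inside the housing with 1 mm play; the cover stands level on its edge), a flange 8 mm thick resting on the housing's rim, tabs 22 mm on top. Loose, about 0.11 kg with tabs. Origin at the centre of the skirt's lower edge, 33 mm below point cover_grip, same axes.
- tab_left (a joint): Travel (m) of the cover's +y tab toward the middle: 0 at rest, its barb caught in the housing's window; the barb is free beyond about 0.0045; stop at 0.008. The spring needs 3 N to start and 6.5 N at the stop, and returns the tab when let go.
- tab_right (a joint): The same for the cover's -y tab.
- cartridge_grip (a point): Point in the middle of the cartridge's green pull rib, 40 mm above the cartridge's underside, 11 mm above its pleats and 11 mm below the rib's top (the top is 7 mm below the open housing's rim). The rib is 40 mm long (x), 10 mm thick (y), 22 mm high. y runs along the cartridge, z up.
- cartridge: Spent filter cartridge: white block with dark pleats, 104 mm (y) x 56 mm (x) x 29 mm, with a green rib on its middle, 51 mm tall in all; lies loose on the housing's floor under the cover. About 0.07 kg. Origin at the centre of its underside, 40 mm below point cartridge_grip, same axes.
- tray: Plain, undivided stainless discard tray, fixed (not the grey divided parts box further back): 122 mm (x) x 162 mm (y), walls 3 mm thick, rolled rim 28 mm up, floor 3 mm thick. Origin at the centre of its underside, z up.
- petri_dish: Bystander: clear petri dish, 62 mm across, 14 mm high, behind the clear bench on the right. Origin at the centre of its underside.
- marker_pen: Bystander: white and black marker pen, 139 mm long (its y), 12 mm thick, at the front edge of the bench on the right.
- tape_roll: Bystander: white roll of tape, 54 mm across, 12 mm high, behind the work. Origin at the centre of its underside.

How it is judged:
By the outcome, as a careful person would: the job done as asked, in the order asked, and still so for the second after the job is handed in, with the robot touching nothing.
It also fails if it takes over 64 s, if anything falls off the work surface, if the arm or the gripper's body presses on something with over 40 N, if the wrist force passes 120 N, or if a joint passes its speed limit or range.

ROBOT

A 7-joint arm with a two-finger parallel gripper is mounted at the origin on a cart in front of the work surface, level with it; the furniture and walls round the work are solid. World frame = base frame: x ahead of the robot, y to its left, z up, the work surface at z = 0. Lengths are in m, angles in rad, forces in N, time in s.
With the tool pointing down it reaches from about 0.425 to 0.925 m from the base axis. Payload 6.8 kg.
Tool frame: the origin (TCP) lies at the very end of the fingers, on their centre line; the grasp point (between the pads) lies 19 mm behind it; z points along the fingers, y is the line along which they close (so a half turn about z gives the same grasp; the last joint's range is limited). The gripper opens to 85 mm and grips with 20 to 120 N. Pads are 22 mm wide; open, the fingers measure 114 mm over their backs; the gripper's body (76 mm by 85 mm) begins 54 mm behind the grasp point. The pads swing forward as they close: fully open they stand 13 mm farther back than shut.
Start: joints at [-1.269, 0.477, 0.022, 1.555, -0.011, 1.109, -0.083], TCP at [0.269, 0.619, 0.206] pointing down, gripper open.
Joint ranges: [-2.96, 2.96], [-0.34, 2.1], [-1.41, 1.46], [0.24, 2.44], [-1.37, 4.51], [0.17, 1.92], [-2.96, 2.96]. Speed limits (rad/s): [2.39, 2.39, 3.14, 3.14, 3.14, 3.14, 3.14].

INTERFACE

Orientations are given as a unit quaternion [w, x, y, z].
In Python, from station import bot gives the robot as it stands.
- The arm moves only by the tool jog_arm, never from a script. Its argument "motion" is a list of rows, each a list of 7 numbers: the turn, a rotation vector about the tool's x, y, z in rad, then the shift along the tool's x, y, z in mm, then the finger opening in mm, from 0 to 85.4. A call has 1 to 10 rows; each row is the pose to reach, as a shift and turn from the pose commanded when the call began, along the tool's axes at that moment; what a row does not reach only later rows make up. A row lasts 1/8 s, in which the tool goes at most 62.5 mm and 10.7 degrees, less where a joint would pass 70% of its speed; a pose out of reach is approached as far as the arm can. A call with a gripper value outside its range is refused whole. The fingers move at their own pace and stop on an object; "grip_force" is the grip in N (left out, the last holds). Time passes only in rows, so rows that repeat a pose let the fingers close. It gives the time, the measured TCP pose, the force, the opening and the grip force at its end, in the units of the state.
- bot.get_obs(): the state, without advancing time (a new reading comes with each control period).
- bot.read_camera(name): name is "scene" or "top"; returns a dict with "pixels" (480x640x3 uint8, red, green, blue), "camera_matrix" (3x3 intrinsics, pixels), "T" (4x4, takes a point from camera to world coordinates). Camera axes: x right, y down, z forward; pixel columns grow to the right and rows downward; lengths in m; the calibration is good to about 2 mm. A picture is of the moment at which its call begins. There is no depth.
- bot.hand_in(): hands the job in; it is judged then, once.
Trained networks look in a picture, given as the dict that the camera call returned (one of the last four; its "shot" number tells which), for a name from the list of things; names that differ only in an ending like _2 or _b are one class to them, and where a whole thing is asked for, a point or a joint stands for the part that bears it (a point fixed in the world has none). Each returns a list of dicts, best first, with "score" (0 to 1); they miss things now and then, are a little off and sometimes report something else, mostly with a low value. They report only what shows in the picture. A call takes as long as a camera call.
- bot.spot_in(thing, picture): "xy" ([column, row] in pixels, amid what is visible of it).
- bot.tip_of(thing, picture): "xy" ([column, row] in pixels: a listed point, or the origin of a listed thing).
The state is a dict: "t": time; "q": joint angles; "joint_vel": joint speeds; "joint_torque": joint torques, N m; "eef_pos": TCP position; "tool_rot": TCP orientation; "contact_force": force on the tool from outside, world axes, zero at the start; "torque": the same for the moment, N m; "gripper_width": opening from 0.0 (shut) to 1.0 (fully open); "grasp_force": force on a finger pad.
Only numpy, scipy, OpenCV 4.12 (cv2) and the standard library are available. Lean on these libraries where they do the work, as an engineer would, in place of code of your own. Each camera call takes 0.05 s, during which the arm holds its last target. There are 200 camera calls.

## Working session

There is one attempt and no reset: what is moved stays moved. The work goes in short steps, Python scripts to look and compute and a tool call to move; the robot and the scene stay as the last step left them, time stands still between calls to the robot, and variables do not carry over. Pictures are saved under pics/ and viewed, at most 10 in all, crops included, and the job is handed in when it is done.

Besides the shell and the picture viewer there is one more tool, called as name(argument=value, ...) on one line, values as JSON. jog_arm: Moves the arm, as the interface text tells. Its arguments: {"type":"object","properties":{"motion":{"type":"array"},"grip_force":{"type":"number"}},"required":["motion"]}

```bash
mkdir -p pics; cat > h.py <<'E'
import numpy as np, cv2
from station import bot
from scipy.spatial.transform import Rotation as R
def ray(p,xy):
    K=p["camera_matrix"];T=p["T"];d=T[:3,:3]@np.linalg.solve(K,[xy[0],xy[1],1]);return T[:3,3],d
def onz(p,xy,z):
    o,d=ray(p,xy);return o+d*(z-o[2])/d[2]
def px(p,X):
    T=p["T"];c=T[:3,:3].T@(np.array(X)-T[:3,3]);u=p["camera_matrix"]@c;return u[:2]/u[2]
def save(p,n): cv2.imwrite("pics/"+n,p["pixels"][:,:,::-1])
def two(ps,xys):
    A=np.zeros((3,3));b=np.zeros(3)
    for p,x in zip(ps,xys):
        o,d=ray(p,x);d/=np.linalg.norm(d);M=np.eye(3)-np.outer(d,d);A+=M;b+=M@o
    return np.linalg.solve(A,b)
def loc(X):
    o=bot.get_obs();q=o["tool_rot"];r=R.from_quat([q[1],q[2],q[3],q[0]])
    return r.as_matrix().T@(np.array(X)-o["eef_pos"])*1000
E
python3 - <<'E'
from h import *
np.set_printoptions(precision=4,suppress=True)
o=bot.get_obs();print(o)
P={n:bot.read_camera(n) for n in("scene","top")}
for n,p in P.items():
    save(p,n+"0.png");print(n,p["T"][:3,3])
    for t,z in(("housing",0),("cover_grip",.081),("cover",.048),("tray",0),("petri_dish",0),("marker_pen",.006),("tape_roll",0)):
        for r in bot.tip_of(t,p)[:2]: print(n,t,r["score"],np.array(r["xy"]),onz(p,r["xy"],z))
    for t in("tab_left","tab_right"):
        for r in bot.spot_in(t,p)[:3]: print(n,t,r["score"],r["xy"],onz(p,r["xy"],.085))
E
```

```text
{'t': 0.0, 'q': array([-1.2691,  0.4778,  0.0223,  1.5565, -0.0115,  1.1093, -0.0831]), 'joint_vel': array([-0.0006,  0.002 ,  0.0008,  0.0016,  0.0017,  0.0003,  0.0002]), 'joint_torque': array([  0.0002, -59.6459,   1.608 , -28.1187,   0.0124,   0.0093,
         0.    ]), 'eef_pos': array([0.2687, 0.6185, 0.2053]), 'tool_rot': array([-0.0001,  0.2035,  0.9791, -0.0009]), 'contact_force': array([-0.0888,  0.0452,  0.3049]), 'torque': array([-0.0044,  0.0013,  0.0137]), 'grasp_force': 0.0, 'gripper_width': 1.0013086520001835}
scene [ 0.1017 -0.5078  0.7295]
scene housing 0.73 [254.9 217.7] [0.4984 0.2533 0.    ]
scene housing 0.16 [331.7 379.6] [ 0.3781 -0.1656  0.    ]
scene cover_grip 0.77 [246.5 187.7] [0.4927 0.2613 0.081 ]
scene cover 0.7 [249.7 199.5] [0.496  0.2607 0.048 ]
scene tray 0.77 [333.5 272.1] [0.5305 0.0176 0.    ]
scene petri_dish 0.63 [443.  300.1] [ 0.6444 -0.1652  0.    ]
scene marker_pen 0.92 [333.1 380.1] [ 0.377  -0.1706  0.006 ]
scene tab_left 0.64 [246.5, 178.4] [0.5076 0.2842 0.085 ]
scene tab_right 0.61 [254.7, 191.4] [0.4969 0.2352 0.085 ]
scene tab_right 0.44 [333.6, 380.4] [ 0.3472 -0.2082  0.085 ]
scene tab_right 0.39 [248.6, 194.3] [0.4819 0.2349 0.085 ]
top [0.3181 0.0239 1.0641]
top cover_grip 0.61 [215.  227.9] [0.5024 0.2742 0.081 ]
top cover 0.9 [219.8 234.3] [0.4968 0.2705 0.048 ]
top tray 0.55 [342.9 238.6] [0.532 0.022 0.   ]
top tray 0.39 [215.9 227.4] [0.5189 0.2931 0.    ]
top petri_dish 0.7 [434.4 195.9] [ 0.6523 -0.1613  0.    ]
top marker_pen 0.7 [422.  317.1] [ 0.3909 -0.1596  0.006 ]
top tape_roll 0.91 [383.7 184.8] [ 0.6621 -0.05    0.    ]
top tab_left 0.56 [218.8, 228.4] [0.5017 0.2656 0.085 ]
top tab_right 0.51 [229.8, 232.7] [0.4962 0.2428 0.085 ]
```

View pics/scene0.png

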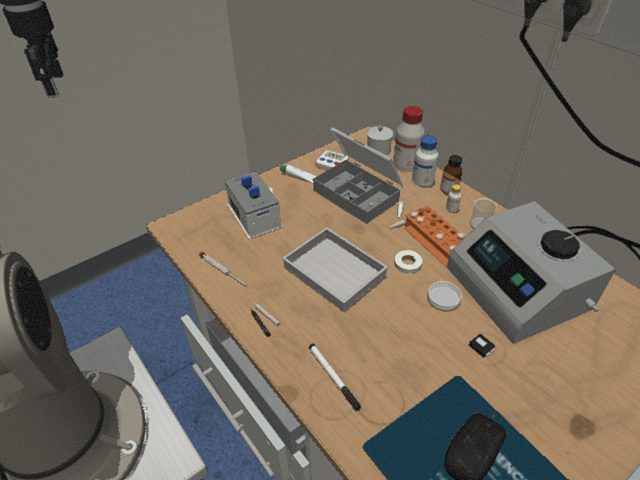

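View pics/top0.png

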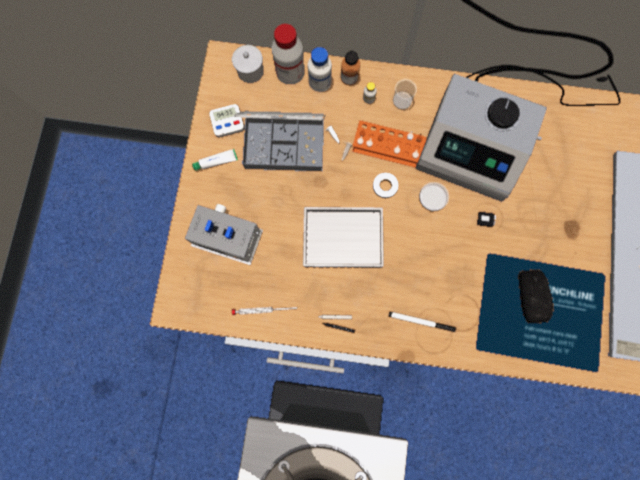

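Both views show the housing on the left with its blue tabs (top image: about (211,227) and (229,232)). The tray is in the middle at (343,238), and the bench to its right is clear. Next I'll segment the blue tabs for position and yaw.

```bash
cat > blue.py <<'E'
from h import *
np.set_printoptions(precision=4,suppress=True)
P=[bot.read_camera(n) for n in("scene","top")];C=[]
for p,(x0,y0,x1,y1) in zip(P,((215,160,290,240),(180,195,270,270))):
    hsv=cv2.cvtColor(p["pixels"],cv2.COLOR_RGB2HSV)
    m=cv2.inRange(hsv,(100,130,60),(130,255,255));k=np.zeros_like(m);k[y0:y1,x0:x1]=m[y0:y1,x0:x1]
    n,l,s,c=cv2.connectedComponentsWithStats(k)
    c=[c[i] for i in sorted(range(1,n),key=lambda i:-s[i][4])[:2]];c.sort(key=lambda v:v[0]);C.append(c);print(c,s[1:,4])
X=[two(P,[C[0][i],C[1][i]]) for i in(0,1)];print(X)
for z in(.083,.088):
  A=[[onz(p,c[i],z) for i in(0,1)] for p,c in zip(P,C)]
  for a in A:
    d=a[0]-a[1];print(z,(a[0]+a[1])/2,np.linalg.norm(d),np.degrees(np.arctan2(-d[0],d[1])))
# housing outline in top picture
p=P[1];cv2.imwrite("pics/crop_top.png",cv2.resize(p["pixels"][195:270,180:270,::-1],None,fx=6,fy=6,interpolation=cv2.INTER_CUBIC))
E
python3 blue.py
```

```text
[array([246.1412, 180.6353]), array([253.6739, 190.8696])] [85 92  1  3  2]
[array([208.5345, 225.9828]), array([228.4286, 232.3286])] [58 70]
[array([0.5064, 0.288 , 0.0771]), array([0.4991, 0.2466, 0.078 ])]
0.083 [0.5007 0.2603 0.083 ] 0.04059311683240072 -9.355474515666675
0.083 [0.5005 0.2665 0.083 ] 0.04157313729403725 -9.944973825757364
0.088 [0.4976 0.2544 0.088 ] 0.04027916414348453 -9.35547451566672
0.088 [0.4995 0.2652 0.088 ] 0.04136127333434437 -9.944973825757291
```

View pics/crop_top.png

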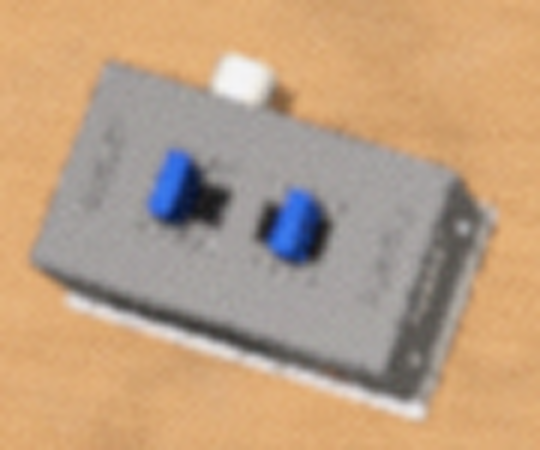

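```bash
python3 - <<'E'
from h import *
np.set_printoptions(precision=4,suppress=True)
p=bot.read_camera("top")
c=[onz(p,(180+a/6,195+b/6),.070) for a,b in((108,65),(455,178),(385,372),(35,262))]
print(np.mean(c,0),[np.linalg.norm(c[i]-c[i-1]) for i in range(4)])
for d in (c[0]-c[1],c[3]-c[2]): print(np.degrees(np.arctan2(-d[0],d[1])))
for u,v in((0,1),(1,2)):
  for z in (.081,): 
    pass
# tray corners in top
t=[onz(p,q,.028) for q in((304,208),(383,209),(382,267),(303,267))]
print(t,np.mean(t,0))
yaw=np.radians(-10.5)
X=np.array([.501,.266,.20]);print(X, loc(X))
# tool axes target: z down, y along cover y (mod pi)
o=bot.get_obs();q=o["tool_rot"];r=R.from_quat([q[1],q[2],q[3],q[0]])
for s in(1,-1):
    y=s*np.array([-np.sin(yaw),np.cos(yaw),0]);z=np.array([0,0,-1.]);M=np.c_[np.cross(y,z),y,z]
    print(s,(r.inv()*R.from_matrix(M)).as_rotvec(),r.as_matrix())
E
```

```text
[0.4991 0.2641 0.07  ] [np.float64(0.07025182976131586), np.float64(0.12340016132531276), np.float64(0.06847281326862334), np.float64(0.12233540941302362)]
-10.400580158256625
-9.574779606794234
[array([0.5798, 0.1112, 0.028 ]), array([ 0.6004, -0.0526,  0.028 ]), array([ 0.4787, -0.0648,  0.028 ]), array([0.4566, 0.095 , 0.028 ])] [0.5289 0.0222 0.028 ]
[0.501 0.266 0.2  ] [-353.5411 -231.4051    6.3117]
1 [ 0.      0.     -0.2266] [[-0.9172  0.3985  0.    ]
 [ 0.3985  0.9172  0.    ]
 [ 0.      0.     -1.    ]]
-1 [ 0.    -0.     2.915] [[-0.9172  0.3985  0.    ]
 [ 0.3985  0.9172  0.    ]
 [ 0.      0.     -1.    ]]
```

jog_arm(motion=[[0,0,-0.03,-39,-26,0,85],[0,0,-0.06,-79,-52,0,85],[0,0,-0.09,-118,-77,0,85],[0,0,-0.12,-157,-103,5,85],[0,0,-0.15,-196,-129,10,80],[0,0,-0.18,-236,-155,20,75],[0,0,-0.21,-275,-180,30,70],[0,0,-0.236,-314,-206,40,70],[0,0,-0.236,-353,-232,50,70],[0,0,-0.236,-353,-232,55,70]], grip_force=20)

```text
t: 2.4
eef_pos: [0.5026, 0.2609, 0.151]
tool_rot: [0.0, 0.091, 0.996, -0.001]
contact_force: [-0.1, 0.9, -0.5]
gripper_width: 0.82
grasp_force: 0.0
```

jog_arm(motion=[[0,0,0,0,0,15,70],[0,0,0,0,0,30,70],[0,0,0,0,0,30,70],[0,0,0,0,0,30,70]])

```text
t: 2.9
eef_pos: [0.5, 0.2664, 0.1213]
tool_rot: [-0.0, 0.086, 0.996, 0.0]
contact_force: [-0.3, -0.2, -0.7]
gripper_width: 0.822
grasp_force: 0.0
```

```bash
python3 - <<'E'
from h import *
np.set_printoptions(precision=4,suppress=True)
o=bot.get_obs();print(o["t"],o["eef_pos"],o["tool_rot"],o["gripper_width"],o["contact_force"],o["q"])
q=o["tool_rot"];print(R.from_quat([q[1],q[2],q[3],q[0]]).as_matrix(), loc([.5005,.265,.073]))
p=bot.read_camera("scene");t=bot.read_camera("top")
for n in("cover_grip",):
  for s in (p,t):
    for r in bot.tip_of(n,s)[:2]:print(r["score"],r["xy"],onz(s,r["xy"],.081))
print("tcp px",px(p,o["eef_pos"]),px(t,o["eef_pos"]))
a=cv2.resize(p["pixels"][110:250,190:320,::-1],None,fx=4,fy=4,interpolation=cv2.INTER_CUBIC)
cv2.imwrite("pics/near.png",a)
E
```

```text
2.9 [0.5    0.2664 0.1213] [-0.      0.0862  0.9963  0.    ] 0.8217657375066937 [-0.253  -0.2249 -0.7171] [-0.6731  0.3972  0.0929  1.9041 -0.0483  0.8425  0.8428]
[[-0.9851  0.1718 -0.0001]
 [ 0.1718  0.9851  0.0001]
 [ 0.0001  0.0001 -1.    ]] [-0.696  -1.2741 48.2859]
0.74 [246.9, 189.6] [0.4899 0.2552 0.081 ]
0.73 [332.2, 381.4] [ 0.3461 -0.2064  0.081 ]
0.76 [216.2, 228.7] [0.5011 0.2716 0.081 ]
tcp px [245.9365 169.5295] [214.2314 225.064 ]
```

View pics/near.png

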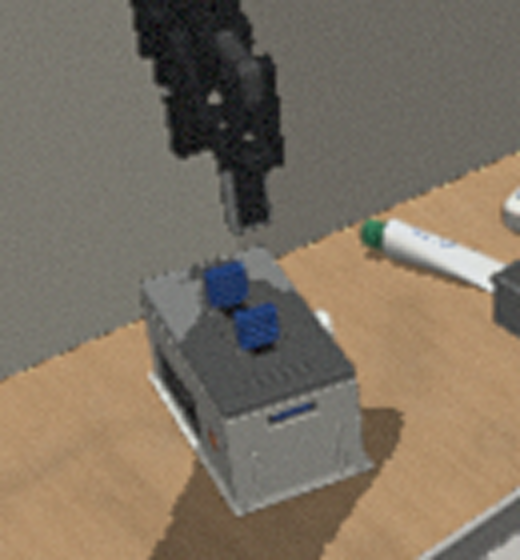

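The gripper is above the tabs in line with them: tabs at crop (226,285) and (257,326), fingertip at (250,225). I'll descend and squeeze.

jog_arm(motion=[[0,0,0,0,-1,15,70],[0,0,0,0,-1,30,70],[0,0,0,0,-1,40,70],[0,0,0,0,-1,48,70],[0,0,0,0,-1,48,70],[0,0,0,0,-1,48,50],[0,0,0,0,-1,48,40],[0,0,0,0,-1,48,30],[0,0,0,0,-1,48,28],[0,0,0,0,-1,48,28]], grip_force=25)

```text
t: 4.35
eef_pos: [0.5001, 0.2647, 0.0734]
tool_rot: [0.0, 0.087, 0.996, 0.0]
contact_force: [0.6, -0.1, 0.1]
gripper_width: 0.327
grasp_force: 0.0
```

jog_arm(motion=[[0,0,0,0,0,0,28],[0,0,0,0,0,0,28],[0,0,0,0,0,0,28],[0,0,0,0,0,0,28]])

```text
t: 4.85
eef_pos: [0.5001, 0.2647, 0.0733]
tool_rot: [-0.0, 0.087, 0.996, -0.0]
contact_force: [-0.4, 0.6, 0.7]
gripper_width: 0.328
grasp_force: 0.0
```

```bash
python3 - <<'E'
from h import *
p=bot.read_camera("scene");t=bot.read_camera("top")
a=cv2.resize(p["pixels"][120:240,200:310,::-1],None,fx=4,fy=4,interpolation=cv2.INTER_CUBIC)
b=cv2.resize(t["pixels"][190:270,170:260,::-1],(440,480*80//90*90//80),interpolation=cv2.INTER_CUBIC)[:480]
b=cv2.resize(b,(360,480))
cv2.imwrite("pics/miss.png",np.hstack([a,b]))
o=bot.get_obs();print(px(p,o["eef_pos"]),px(t,o["eef_pos"]))
E
```

```text
[249.02205789 188.47070653] [220.33460478 230.49288872]
```

View pics/miss.png

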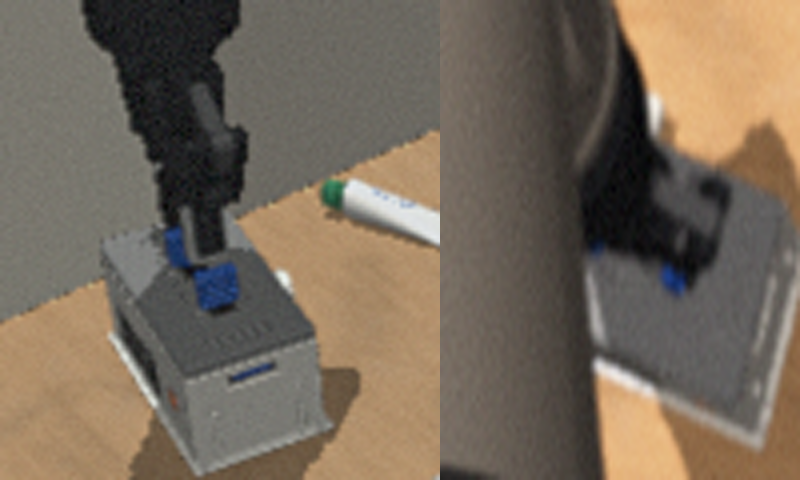

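```bash
python3 - <<'E'
from h import *
P=[bot.read_camera(n) for n in("scene","top")]
o=bot.get_obs();q=o["tool_rot"];M=R.from_quat([q[1],q[2],q[3],q[0]]).as_matrix();e=o["eef_pos"]
out=[]
def wire(img,p,f,x0,y0,s,pts,col):
    u=[tuple(int(v) for v in (px(p,f(a))-[x0,y0])*s) for a in pts]
    for i in range(8):
        for j in range(i):
            if bin(i^j).count("1")==1: cv2.line(img,u[i],u[j],col,1)
box=lambda xs,ys,zs:[(x,y,z) for x in xs for y in ys for z in zs]
yw=np.radians(-10);B=np.array([[np.cos(yw),-np.sin(yw),0],[np.sin(yw),np.cos(yw),0],[0,0,1]])
for p,(x0,y0,w,h) in zip(P,((205,140,80,110),(180,190,80,90))):
    s=5;img=cv2.resize(p["pixels"][y0:y0+h,x0:x0+w,::-1],None,fx=s,fy=s,interpolation=cv2.INTER_CUBIC)
    for a in(1,-1):
        wire(img,p,lambda v:e+M@(np.array(v)/1000),x0,y0,s,box((-11,11),(14*a,28*a),(0,-38)),(0,255,255))
        wire(img,p,lambda v:np.array([.5005,.265,0])+B@(np.array(v)/1000),x0,y0,s,box((-11,11),(17*a,25*a),(70,92)),(0,0,255))
    wire(img,p,lambda v:np.array([.5005,.265,0])+B@(np.array(v)/1000),x0,y0,s,box((-37,37),(-63,63),(62,70)),(0,255,0))
    out.append(np.vstack([img,np.zeros((550-img.shape[0],400,3),np.uint8)]))
cv2.imwrite("pics/wire.png",np.hstack(out))
E
```

```text
(no output)
```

View pics/wire.png

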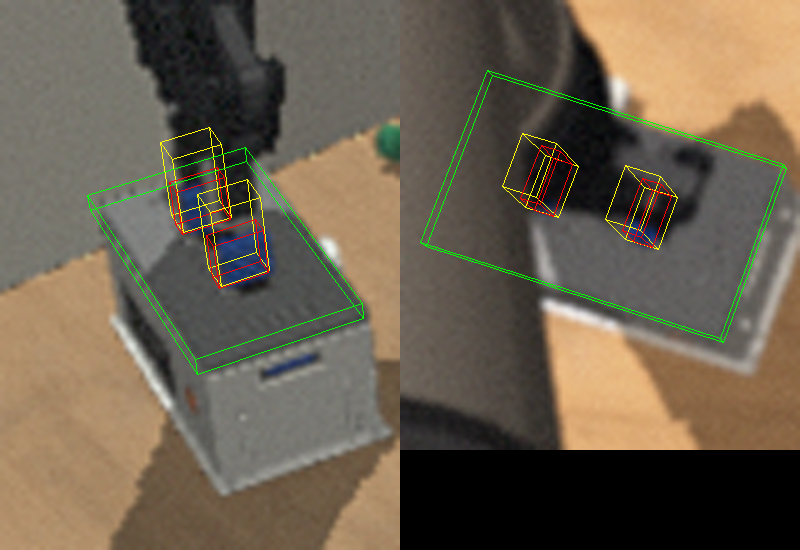

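The tab wires (red) sit on the tabs, and the cover wire fits to about 3 mm. The real fingertips, near (240,228), are about 10 px above the predicted tip (yellow), so they are roughly 20 mm higher than reported and closed above the tabs. I'll open and descend in small steps while watching the force.

jog_arm(motion=[[0,0,0,0,0,-8,62],[0,0,0,0,0,-8,62],[0,0,0,0,0,-8,62],[0,0,0,0,0,-4,62],[0,0,0,0,0,0,62],[0,0,0,0,0,3,62],[0,0,0,0,0,5,62],[0,0,0,0,0,5,62]])

```text
t: 6.05
eef_pos: [0.5, 0.2646, 0.0681]
tool_rot: [-0.0, 0.087, 0.996, -0.0]
contact_force: [-0.2, 0.3, -0.7]
gripper_width: 0.727
grasp_force: 0.0
```

jog_arm(motion=[[0,0,0,0,0,2,62],[0,0,0,0,0,4,62],[0,0,0,0,0,4,62]])

```text
t: 6.42
eef_pos: [0.5, 0.2646, 0.0641]
tool_rot: [-0.0, 0.087, 0.996, -0.0]
contact_force: [-0.0, -0.8, 0.1]
gripper_width: 0.728
grasp_force: 0.0
```

jog_arm(motion=[[0,0,0,0,0,2,62],[0,0,0,0,0,4,62],[0,0,0,0,0,4,62]])

```text
t: 6.8
eef_pos: [0.4999, 0.2646, 0.0601]
tool_rot: [-0.0, 0.087, 0.996, -0.0]
contact_force: [0.0, 0.6, 0.4]
gripper_width: 0.725
grasp_force: 0.0
```

```bash
python3 - <<'E'
from h import *
P=[bot.read_camera(n) for n in("scene",)]
o=bot.get_obs();q=o["tool_rot"];M=R.from_quat([q[1],q[2],q[3],q[0]]).as_matrix();e=o["eef_pos"]
p=P[0];x0,y0,w,h,s=205,140,80,80,7
img=cv2.resize(p["pixels"][y0:y0+h,x0:x0+w,::-1],None,fx=s,fy=s,interpolation=cv2.INTER_CUBIC)
img=cv2.convertScaleAbs(img,alpha=1.8,beta=15)
cv2.imwrite("pics/low.png",img);print(e,o["contact_force"])
E
```

```text
[0.50002841 0.26467535 0.06018948] [0.32309057 0.71940078 1.10422498]
```

View pics/low.png

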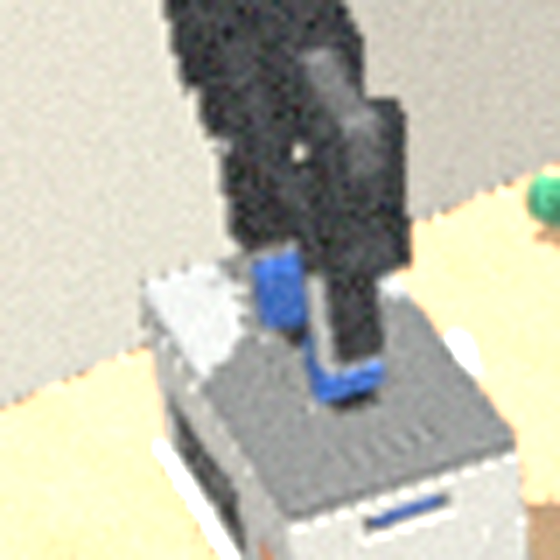

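The near finger is now in front of the near tab (tab around (346,380), finger bottom about row 360) and aligned in x. It's still roughly 15 mm above the cover, so I'll go 9 mm lower and squeeze.

jog_arm(motion=[[0,0,0,0,0,3,62],[0,0,0,0,0,6,62],[0,0,0,0,0,9,62],[0,0,0,0,0,9,62]])

```text
t: 7.35
eef_pos: [0.4999, 0.2645, 0.0509]
tool_rot: [-0.0, 0.087, 0.996, -0.0]
contact_force: [0.2, 0.3, -0.9]
gripper_width: 0.726
grasp_force: 0.0
```

jog_arm(motion=[[0,0,0,0,0,0,50],[0,0,0,0,0,0,45],[0,0,0,0,0,0,38],[0,0,0,0,0,0,30],[0,0,0,0,0,0,28],[0,0,0,0,0,0,28],[0,0,0,0,0,0,28],[0,0,0,0,0,0,28]])

```text
t: 8.35
eef_pos: [0.5006, 0.2648, 0.0525]
tool_rot: [0.0, 0.087, 0.996, 0.0]
contact_force: [-4.1, -1.1, 11.2]
gripper_width: 0.376
grasp_force: 24.5
```

jog_arm(motion=[[0,0,0,0,0,-3,28],[0,0,0,0,0,-6,28],[0,0,0,0,0,-10,28],[0,0,0,0,0,-15,28],[0,0,0,0,0,-20,28]], grip_force=35)

```text
t: 8.98
eef_pos: [0.5001, 0.2647, 0.0716]
tool_rot: [0.0, 0.087, 0.996, 0.0]
contact_force: [-0.6, 0.3, -0.3]
gripper_width: 0.359
grasp_force: 35.4
```

jog_arm(motion=[[0,0,0,0,0,-15,28],[0,0,0,0,0,-30,28],[0,0,0,0,0,-55,28],[0,0,0,0,0,-80,28],[0,0,0,0,0,-80,28]])

```text
t: 9.6
eef_pos: [0.5017, 0.2656, 0.1541]
tool_rot: [0.002, 0.087, 0.996, 0.002]
contact_force: [0.1, -0.0, -0.6]
gripper_width: 0.36
grasp_force: 35.4
```

```bash
python3 - <<'E'
from h import *
p=bot.read_camera("scene");t=bot.read_camera("top");o=bot.get_obs();print(o["t"],o["eef_pos"],o["contact_force"],o["gripper_width"],o["grasp_force"])
for n in("cover","cover_grip","cartridge","cartridge_grip","housing"):
  for s in(p,t): print(n,[(r["score"],r["xy"]) for r in bot.tip_of(n,s)[:1]])
a=cv2.resize(p["pixels"][80:260,180:420,::-1],None,fx=3,fy=3,interpolation=cv2.INTER_CUBIC)
cv2.imwrite("pics/lift.png",a)
E
```

```text
9.7 [0.49996202 0.26471457 0.15141043] [-0.77673289  0.21910469 -1.14662256] 0.3621689343150767 35.3628408908844
cover [(0.55, [243.2, 158.7])]
cover [(0.85, [212.5, 220.7])]
cover_grip []
cover_grip [(0.61, [204.1, 214.4])]
cartridge [(0.95, [254.7, 217.3])]
cartridge [(0.66, [226.3, 236.4])]
cartridge_grip []
cartridge_grip [(0.81, [222.4, 234.2])]
housing [(0.97, [251.2, 214.9])]
housing [(0.82, [224.8, 237.5])]
```

View pics/lift.png

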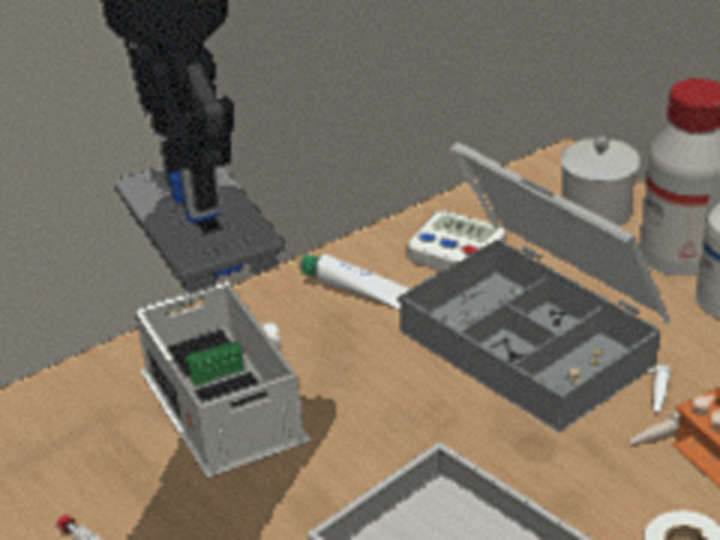

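The cover is off (at (200,230) in the crop), and the housing is open with the green rib showing at (215,362). Now I'll carry the cover to the clear bench and turn it so its long side lies along x.

jog_arm(motion=[[0,0,0.06,-4,-20,0,28],[0,0,0.2,-13,-65,0,28],[0,0,0.36,-22,-115,0,28],[0,0,0.52,-32,-165,0,28],[0,0,0.68,-42,-215,0,28],[0,0,0.84,-52,-265,0,28],[0,0,1.0,-62,-315,0,28],[0,0,1.16,-71,-365,0,28],[0,0,1.3,-81,-415,0,28],[0,0,1.396,-90,-456,0,28]])

```text
t: 11.45
eef_pos: [0.5084, -0.2034, 0.1516]
tool_rot: [0.0, 0.71, 0.704, -0.0]
contact_force: [0.0, 0.1, -1.8]
gripper_width: 0.36
grasp_force: 35.3
```

jog_arm(motion=[[0,0,0,0,0,0,28],[0,0,0,0,0,0,28],[0,0,0,0,0,40,28],[0,0,0,0,0,80,28],[0,0,0,0,0,110,28],[0,0,0,0,0,125,28],[0,0,0,0,0,135,28],[0,0,0,0,0,135,28]])

```text
t: 12.45
eef_pos: [0.51, -0.1997, 0.0164]
tool_rot: [-0.0, 0.707, 0.708, 0.0]
contact_force: [-0.5, 0.2, -1.3]
gripper_width: 0.36
grasp_force: 35.3
```

```bash
python3 - <<'E'
from h import *
np.set_printoptions(precision=4,suppress=True)
p=bot.read_camera("scene");t=bot.read_camera("top");o=bot.get_obs();print(o["t"],o["eef_pos"],o["contact_force"],o["gripper_width"],o["grasp_force"],o["q"])
q=o["tool_rot"];print(R.from_quat([q[1],q[2],q[3],q[0]]).as_matrix())
for n in("cover","cover_grip"):
  for s in(p,t): print(n,[(r["score"],r["xy"],onz(s,r["xy"],.01 if n=="cover" else .04)) for r in bot.tip_of(n,s)[:1]])
E
```

```text
12.55 [ 0.5106 -0.2002  0.0171] [ 0.7519  0.3626 -1.5186] 0.3624451110843721 35.34488081932068 [-0.0722  0.567   0.4298  2.0241 -0.3911  0.6281  0.6195]
[[-0.001   1.      0.0014]
 [ 1.      0.001  -0.0003]
 [-0.0003  0.0014 -1.    ]]
cover [(0.71, [405.4, 348.9], array([ 0.5079, -0.2025,  0.01  ]))]
cover [(0.77, [447.8, 261.6], array([ 0.5116, -0.2007,  0.01  ]))]
cover_grip [(0.81, [403.6, 339.2], array([ 0.5021, -0.1999,  0.04  ]))]
cover_grip [(0.79, [448.2, 257.3], array([ 0.515 , -0.1943,  0.04  ]))]
```

Now I'll lower it in small steps until it touches.

jog_arm(motion=[[0,0,0,0,0,3,28],[0,0,0,0,0,6,28],[0,0,0,0,0,8,28],[0,0,0,0,0,9,28],[0,0,0,0,0,9,28]])

```text
t: 13.38
eef_pos: [0.5098, -0.2, 0.0072]
tool_rot: [-0.0, 0.707, 0.707, -0.0]
contact_force: [-0.4, 0.4, -0.9]
gripper_width: 0.362
grasp_force: 35.3
```

jog_arm(motion=[[0,0,0,0,0,1,28],[0,0,0,0,0,2,28],[0,0,0,0,0,2,28]])

```text
t: 13.75
eef_pos: [0.5098, -0.2, 0.0052]
tool_rot: [-0.0, 0.707, 0.707, -0.0]
contact_force: [0.1, 1.1, -0.5]
gripper_width: 0.359
grasp_force: 35.3
```

jog_arm(motion=[[0,0,0,0,0,1,28],[0,0,0,0,0,1.5,28],[0,0,0,0,0,1.5,28]])

```text
t: 14.12
eef_pos: [0.51, -0.2, 0.0049]
tool_rot: [-0.0, 0.707, 0.707, 0.0]
contact_force: [-3.5, 2.0, 11.4]
gripper_width: 0.365
grasp_force: 38.6
```

jog_arm(motion=[[0,0,0,0,0,0.5,28],[0,0,0,0,0,1,28],[0,0,0,0,0,1,28]])

```text
t: 14.5
eef_pos: [0.51, -0.2, 0.0048]
tool_rot: [-0.0, 0.707, 0.707, 0.001]
contact_force: [-6.6, 3.8, 23.4]
gripper_width: 0.357
grasp_force: 41.1
```

It touched down at z = 0.005. I'll ease the pressure off, open slowly and rise.

jog_arm(motion=[[0,0,0,0,0,-1.5,28],[0,0,0,0,0,-2,28],[0,0,0,0,0,-2,36],[0,0,0,0,0,-2,44],[0,0,0,0,0,-2,54],[0,0,0,0,0,-2,64],[0,0,0,0,0,-2,68],[0,0,0,0,0,-10,68],[0,0,0,0,0,-30,68],[0,0,0,0,0,-70,68]], grip_force=20)

```text
t: 15.75
eef_pos: [0.5088, -0.1997, 0.0729]
tool_rot: [-0.001, 0.707, 0.707, -0.001]
contact_force: [1.6, 0.9, -0.5]
gripper_width: 0.793
grasp_force: 0.0
```

```bash
python3 - <<'E'
from h import *
np.set_printoptions(precision=4,suppress=True)
p=bot.read_camera("scene");t=bot.read_camera("top");o=bot.get_obs();print(o["t"],o["eef_pos"],o["contact_force"],o["gripper_width"],o["grasp_force"])
for n,z in(("cover",0),("cover_grip",.033),("cartridge",.004),("cartridge_grip",.044),("housing",0)):
  for s in(p,t): print(n,[(r["score"],r["xy"],onz(s,r["xy"],z)) for r in bot.tip_of(n,s)[:1]])
for s,(x0,y0,x1,y1) in((p,(215,170,300,260)),(t,(180,195,275,270))):
    m=cv2.inRange(cv2.cvtColor(s["pixels"],cv2.COLOR_RGB2HSV),(45,90,20),(85,255,255));k=m*0;k[y0:y1,x0:x1]=m[y0:y1,x0:x1]
    ys,xs=np.nonzero(k);c=(xs.mean(),ys.mean());print("rib",len(xs),c,onz(s,c,.052))
    d=np.array([onz(s,(a,b),.055) for a,b in zip(xs,ys)]);u=np.linalg.svd(d[:,:2]-d[:,:2].mean(0))[2][0];print("axis",np.degrees(np.arctan2(u[1],u[0])))
cv2.imwrite("pics/set.png",np.hstack([cv2.resize(p["pixels"][230:430,280:480,::-1],(400,400)),cv2.resize(t["pixels"][170:270,180:280,::-1],(400,400),interpolation=cv2.INTER_CUBIC)]))
E
```

```text
15.85 [ 0.5125 -0.2013  0.0768] [ 0.8993 -1.3086  0.3393] 0.7968921037462295 0.0
cover [(0.83, [403.5, 350.1], array([ 0.5093, -0.1979,  0.    ]))]
cover [(0.61, [444.1, 261.8], array([ 0.5119, -0.1952,  0.    ]))]
cover_grip [(0.73, [404.6, 339.2], array([ 0.5074, -0.1978,  0.033 ]))]
cover_grip [(0.84, [448.2, 259.7], array([ 0.5114, -0.1963,  0.033 ]))]
cartridge [(0.81, [256.0, 217.4], array([0.4987, 0.2485, 0.004 ]))]
cartridge [(0.9, [227.3, 236.5], array([0.5021, 0.2647, 0.004 ]))]
cartridge_grip [(0.95, [254.3, 197.3], array([0.5101, 0.2654, 0.044 ]))]
cartridge_grip [(0.77, [223.6, 233.3], array([0.5006, 0.2642, 0.044 ]))]
housing [(0.68, [254.5, 215.9], array([0.5011, 0.259 , 0.    ]))]
housing [(0.74, [227.1, 240.2], array([0.4948, 0.2646, 0.    ]))]
rib 180 (np.float64(252.1), np.float64(199.35)) [0.4979 0.2534 0.052 ]
axis -158.58256353498226
rib 132 (np.float64(222.57575757575756), np.float64(233.9848484848485)) [0.4975 0.2641 0.052 ]
axis 170.0298331565409
```

View pics/set.png

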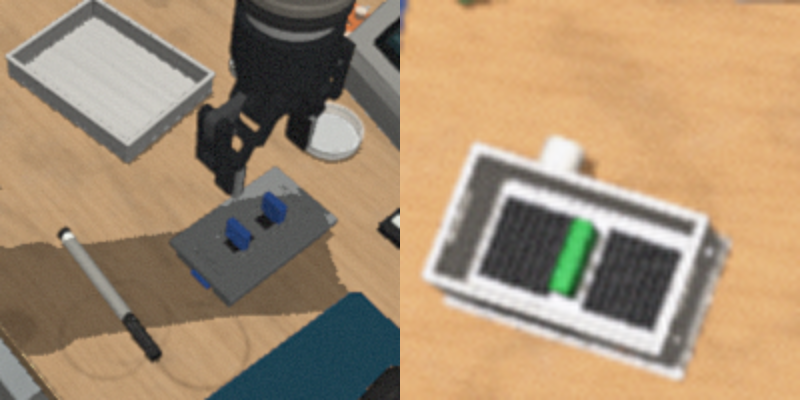

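The cover stands tabs up on the bench (crop (255,235)). The green rib is clear in the open housing at crop (573,257), centred at about (0.499, 0.264) with yaw -10°. Going back for the cartridge.

jog_arm(motion=[[0,0,-0.1,20,0,-45,60],[0,0,-0.25,60,-1,-75,50],[0,0,-0.41,110,-2,-75,40],[0,0,-0.57,160,-3,-75,40],[0,0,-0.73,210,-4,-75,40],[0,0,-0.89,260,-6,-75,40],[0,0,-1.05,310,-8,-75,40],[0,0,-1.2,360,-9,-75,40],[0,0,-1.32,415,-10,-75,40],[0,0,-1.396,464,-11,-75,40]])

```text
t: 17.6
eef_pos: [0.4981, 0.2659, 0.1476]
tool_rot: [-0.0, 0.085, 0.996, 0.0]
contact_force: [0.8, 0.7, 0.1]
gripper_width: 0.468
grasp_force: 0.0
```

jog_arm(motion=[[0,0,0,0,0,0,36],[0,0,0,0,0,20,36],[0,0,0,0,0,55,36],[0,0,0,0,0,75,36],[0,0,0,0,0,75,36],[0,0,0,0,0,75,36]])

```text
t: 18.35
eef_pos: [0.4991, 0.2635, 0.0735]
tool_rot: [0.0, 0.087, 0.996, 0.0]
contact_force: [0.1, -0.2, 1.0]
gripper_width: 0.42
grasp_force: 0.0
```

```bash
python3 - <<'E'
from h import *
np.set_printoptions(precision=4,suppress=True)
o=bot.get_obs();print(o["t"],o["eef_pos"],o["contact_force"],o["gripper_width"])
q=o["tool_rot"];print(R.from_quat([q[1],q[2],q[3],q[0]]).as_matrix(),loc([.499,.2640,.02]))
E
```

```text
18.35 [0.4991 0.2635 0.0735] [ 0.1412 -0.1869  1.033 ] 0.42044098685423675
[[-0.9847  0.1741  0.0008]
 [ 0.1741  0.9847  0.0001]
 [-0.0008  0.0003 -1.    ]] [ 0.1971  0.4448 53.5092]
```

jog_arm(motion=[[0,0,0,0,0,15,36],[0,0,0,0,0,30,36],[0,0,0,0,0,42,36],[0,0,0,0,0,50,36],[0,0,0,0,0,54,36],[0,0,0,0,0,54,36]])

```text
t: 19.1
eef_pos: [0.4984, 0.264, 0.0186]
tool_rot: [-0.0, 0.087, 0.996, -0.0]
contact_force: [0.0, 0.4, 0.5]
gripper_width: 0.42
grasp_force: 0.0
```

jog_arm(motion=[[0,0,0,0,0,0,25],[0,0,0,0,0,0,15],[0,0,0,0,0,0,8],[0,0,0,0,0,0,4],[0,0,0,0,0,0,4],[0,0,0,0,0,0,4]], grip_force=30)

```text
t: 19.85
eef_pos: [0.4987, 0.2642, 0.0193]
tool_rot: [0.0, 0.087, 0.996, 0.0]
contact_force: [-1.6, -1.0, 6.1]
gripper_width: 0.101
grasp_force: 30.7
```

The rib is gripped. Lifting.

jog_arm(motion=[[0,0,0,0,0,-5,4],[0,0,0,0,0,-15,4],[0,0,0,0,0,-30,4],[0,0,0,0,0,-50,4],[0,0,0,0,0,-75,4],[0,0,0,0,0,-100,4],[0,0,0,0,0,-110,4],[0,0,0,0,0,-110,4]])

```text
t: 20.85
eef_pos: [0.4988, 0.2643, 0.1296]
tool_rot: [0.001, 0.087, 0.996, 0.001]
contact_force: [1.2, 0.3, -0.4]
gripper_width: 0.105
grasp_force: 29.9
```

```bash
python3 - <<'E'
from h import *
np.set_printoptions(precision=4,suppress=True)
o=bot.get_obs();print(o["t"],o["eef_pos"],o["contact_force"],o["gripper_width"],o["grasp_force"])
p=bot.read_camera("scene");t=bot.read_camera("top")
z=o["eef_pos"][2]-.015
for s in(p,t): print([(r["score"],r["xy"],onz(s,r["xy"],z)) for r in bot.tip_of("cartridge",s)[:2]],[(r["score"],onz(s,r["xy"],0)) for r in bot.tip_of("tray",s)[:2]])
t0=np.array([onz(t,q,.028) for q in((304,208),(383,209),(382,267),(303,267))])
for d in(t0[0]-t0[1],t0[3]-t0[2]): print("tray yaw",np.degrees(np.arctan2(-d[0],d[1])))
print(loc([.530,.021,.129]))
E
```

```text
20.85 [0.4988 0.2643 0.1296] [ 1.208   0.3241 -0.3831] 0.10530890827599242 29.9119171500206
[(0.84, [247.8, 174.1], array([0.4989, 0.2588, 0.1146])), (0.38, [443.6, 298.1], array([ 0.563 , -0.2168,  0.1146]))] [(0.8, array([ 0.5318,  0.0207, -0.    ]))]
[(0.85, [216.4, 225.0], array([0.502 , 0.264 , 0.1146])), (0.75, [446.1, 259.1], array([ 0.4967, -0.1748,  0.1146]))] [(0.57, array([0.5308, 0.0289, 0.    ]))]
tray yaw 7.158952037683885
tray yaw 7.893467463133198
[ -73.5251 -233.5245   -0.8779]
```

The cartridge is held. Carrying it over the tray, turned to match the tray's yaw.

jog_arm(motion=[[0,0,-0.05,-10,-33,0,4],[0,0,-0.1,-22,-70,0,4],[0,0,-0.16,-35,-110,0,4],[0,0,-0.22,-48,-150,0,4],[0,0,-0.28,-60,-190,0,4],[0,0,-0.305,-73,-233,0,4],[0,0,-0.305,-73,-233,0,4],[0,0,-0.305,-73,-233,0,4],[0,0,-0.305,-73,-233,40,4],[0,0,-0.305,-73,-233,70,4]])

```text
t: 22.4
eef_pos: [0.5297, 0.024, 0.0576]
tool_rot: [-0.0, -0.067, 0.998, 0.0]
contact_force: [-0.7, -0.8, -0.6]
gripper_width: 0.108
grasp_force: 29.9
```

jog_arm(motion=[[0,0,0,0,0,15,4],[0,0,0,0,0,27,4],[0,0,0,0,0,35,4],[0,0,0,0,0,38,4],[0,0,0,0,0,38,4]])

```text
t: 23.02
eef_pos: [0.5303, 0.0219, 0.0211]
tool_rot: [0.0, -0.065, 0.998, 0.0]
contact_force: [0.5, -0.6, -0.3]
gripper_width: 0.111
grasp_force: 29.9
```

jog_arm(motion=[[0,0,0,0,0,1,4],[0,0,0,0,0,2,4],[0,0,0,0,0,2,4]])

```text
t: 23.4
eef_pos: [0.5301, 0.0219, 0.0189]
tool_rot: [0.0, -0.066, 0.998, 0.0]
contact_force: [0.2, -0.0, -0.9]
gripper_width: 0.103
grasp_force: 29.9
```

jog_arm(motion=[[0,0,0,0,0,0.5,4],[0,0,0,0,0,1,4],[0,0,0,0,0,1,4]])

```text
t: 23.78
eef_pos: [0.5301, 0.0219, 0.0182]
tool_rot: [0.0, -0.065, 0.998, 0.0]
contact_force: [-1.7, -0.2, 5.2]
gripper_width: 0.11
grasp_force: 30.6
```

It's touching the tray floor. I'll release and rise.

jog_arm(motion=[[0,0,0,0,0,-0.5,4],[0,0,0,0,0,-0.5,10],[0,0,0,0,0,-0.5,16],[0,0,0,0,0,-0.5,24],[0,0,0,0,0,-0.5,30],[0,0,0,0,0,-5,32],[0,0,0,0,0,-20,32],[0,0,0,0,0,-60,32],[0,0,0,0,0,-110,32],[0,0,0,0,0,-160,32]], grip_force=20)

```text
t: 25.02
eef_pos: [0.5299, 0.0218, 0.1805]
tool_rot: [0.0, -0.065, 0.998, 0.0]
contact_force: [1.4, 0.1, -0.6]
gripper_width: 0.376
grasp_force: 0.0
```

jog_arm(motion=[[0,0,0,20,40,0,32],[0,0,0,40,90,0,32],[0,0,0,60,140,0,32],[0,0,0,60,180,0,32],[0,0,0,60,200,0,32],[0,0,0,60,200,0,32],[0,0,0,60,200,0,32]])

```text
t: 25.9
eef_pos: [0.4447, 0.211, 0.1782]
tool_rot: [0.0, -0.065, 0.998, -0.0]
contact_force: [0.6, -0.0, 0.7]
gripper_width: 0.376
grasp_force: 0.0
```

```bash
python3 - <<'E'
from h import *
p=bot.read_camera("scene");t=bot.read_camera("top");o=bot.get_obs();print(o["t"],o["eef_pos"],o["contact_force"])
for n,z in(("cartridge",.003),("cover",0)):
  for s in(p,t): print(n,[(r["score"],onz(s,r["xy"],z)) for r in bot.tip_of(n,s)[:1]])
cv2.imwrite("pics/fin.png",np.hstack([cv2.resize(p["pixels"][180:420,260:500,::-1],(400,400)),cv2.resize(t["pixels"][160:360,270:470,::-1],(400,400))]))
E
```

```text
26.0 [0.44473176 0.21077827 0.17799007] [-0.21936686 -0.16881045 -0.08640629]
cartridge [(0.73, array([0.53293723, 0.02031665, 0.003     ]))]
cartridge [(0.96, array([0.53340296, 0.02466477, 0.003     ]))]
cover [(0.6, array([ 0.51022781, -0.20510525,  0.        ]))]
cover [(0.57, array([ 5.10845814e-01, -1.95054928e-01, -2.22044605e-16]))]
```

View pics/fin.png

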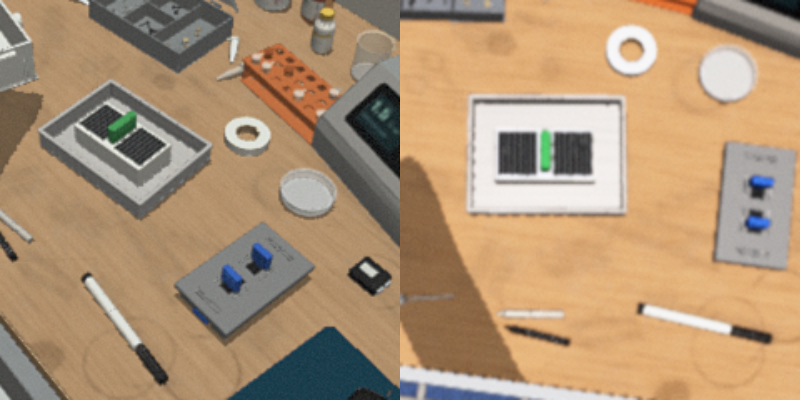

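The cartridge lies flat in the tray (crop (546,152)), the cover stands tabs up on the bench ((757,205)), and the dish, pen and tape roll haven't moved.

```bash
python3 -c "
from station import bot
print(bot.hand_in())"
```

```text
the job is handed in; nothing more can be done
None
```

The job is handed in at about 26 s: the cover stands tabs up on the free bench, the cartridge lies flat in the discard tray, and the petri dish, marker pen and tape roll weren't touched.

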